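# Draw the stirring paddle out through the crate's hatch

### The job

The orange stirring paddle lies in the wooden crate and is longer than the hatch in the lid: grip it through the hatch, tilt it and draw it out end first without forcing it against the wood, and bring it to the white tub ready for stirring. Finish while holding it in the gripper, still, the middle of its blade over the middle of the tub and the whole paddle at least 5 cm above the tub's rim, touching nothing else. Leave the tub, the green bottles and the tape roll on the lid where they are.

Things in the scene. Friction and masses are not known exactly. Their poses are not given: they have to be found in the camera images.
- crate: Fixed wooden crate with plywood lid, 230 (x) x 500 (y) x 101 high overall; origin at the centre of its underside on the table, y along its length, z up. Inner floor 27 above the table, underside of the 8 thick lid 93 above it. Inside 210 wide, 480 long (walls 10): it runs on under the lid at both ends of the hatch.
- hatch (a point): Centre of the rectangular hatch in the crate's lid, at the level of the lid's top (101 mm above the table). The opening measures 170 along the crate's x and 200 along the crate's y, centred on the crate; axes as the crate.
- paddle: Loose orange stirring paddle, 290 long, 110 to 230 g, flat on the crate's floor under the hatch, along the crate within 7 degrees, blade to the crate's +y end. Origin: middle of its length, on its underside (balances 3 mm bladewards); y towards the blade, z up. Handle: bar 22 wide (x), 20 high, y -145 to +55. Blade: 60 wide, 8 thick, flush with the underside, y +55 to +145.
- paddle_blade (a point): Middle of the blade, 100 mm from the paddle's origin along +y, 4 mm above its underside.
- paddle_tip (a point): Blade end of the paddle, 145 mm from its origin along +y, 4 mm above its underside.
- paddle_butt (a point): Handle end of the paddle, 145 mm from its origin along -y, 4 mm above its underside.
- tub: Empty open round white plastic tub, loose, rim outer radius 85 (foot 75), wall 4, 110 high, standing on the table to the robot's left of the crate; origin at the centre of its underside.
- green_a: Green bottle with blue cap, radius 33, 190 high, to the right of the crate; origin at the centre of its underside. Leave alone.
- green_b: Second such green bottle. Leave alone.
- tape: Brown ring of tape, outer radius 48, 30 high, lying on the crate's lid at its -y end; origin at the centre of its underside. Leave alone.
Mind the look-alikes: they are no part of the job. Of the things shaped like the tub, the white one is meant.

How it is judged:
On the way:
1. the paddle stands aslant through the hatch: one end at least 30 mm above the lid, the other still below it (((height (world z) of paddle_tip above 0.131 m and height (world z) of paddle_butt below 0.093 m) or (height (world z) of paddle_butt above 0.131 m and height (world z) of paddle_tip below 0.093 m))), for 0.05 s.
At the end, for the whole second after the job is handed in: The gripper holds the paddle still (under 40 mm/s): both its ends at least 150 mm above the table (40 mm above the tub's rim), the middle of its blade within 50 mm of the tub's axis seen from above, the paddle touching nothing but the fingers, the tub upright and within 40 mm of where it stood (height (world z) of each of paddle_tip, paddle_butt above 0.15 m and horizontal distance between paddle_blade and tub below 0.05 m and contact force between the fingers and paddle above 2 N and contact force between paddle and crate below 0.3 N and contact force between paddle and tub below 0.3 N and contact force between paddle and green_a below 0.3 N and contact force between paddle and green_b below 0.3 N and contact force between paddle and tape below 0.3 N and linear speed of paddle below 0.04 m/s and angle between tub's own z axis and vertical below 0.1 rad and distance of tub from where it was at the start of the episode below 0.04 m); the arm keeps its last pose, push and grip.
It fails at once if the paddle is forced against the crate (over 50 N) (contact force between paddle and crate above 50 N).
It fails at once if the tub is pushed away or tipped (distance of tub from where it was at the start of the episode above 0.04 m or angle between tub's own z axis and vertical above 0.35 rad).
It fails at once if a green bottle or the tape roll is pushed away (over 40 mm) (distance of any of green_a, green_b, tape from where it was at the start of the episode above 0.04 m).
It also fails if it takes over 42 s, if anything falls off the work surface, if the arm or the gripper's body presses on something with over 40 N, if the wrist force passes 120 N, or if a joint passes its speed limit or range.

### The arm

A 6-joint arm with a two-finger parallel gripper is mounted at the origin on the work surface. World frame = base frame: x ahead of the robot, y to its left, z up, the work surface at z = 0. Lengths are in m, angles in rad, forces in N, time in s.
With the tool pointing down it reaches from about 0.225 to 0.725 m from the base axis. Payload 3.1 kg.
Tool frame: the origin (TCP) lies midway between the tips of the shut fingers; the grasp point (between the pads) lies robot.hold_point_z behind it (robot.hold_point_z is the distance from the TCP to the grasp point, in m); z points along the fingers, y is the line along which they close (so a half turn about z gives the same grasp; the last joint's range is limited). The gripper opens to 85 mm and grips with 20 to 120 N. Pads are 22 mm wide; open, the fingers measure 114 mm over their backs; the gripper's body (76 mm by 85 mm) begins 54 mm behind the grasp point. The pads swing forward as they close: fully open they stand 13 mm farther back than shut.
Start: joints at [1.192, 0.048, 0.099, 1.622, 0, 1.443], TCP at [0.13, 0.509, 0.202] pointing down, gripper open.
Joint ranges: [-2.91, 2.91], [-0.99, 1.94], [-1.21, 1.42], [-2.12, 2.29], [-1.49, 1.47], [-3.14, 3.14]. Speed limits (rad/s): [2.79, 2.79, 3.14, 3.14, 3.14, 3.14].

### API

Orientations are given as a unit quaternion [x, y, z, w].
In Python, from station import robot gives the robot as it stands.
- The arm moves only by the tool send_rows, never from a script. Its argument "moves" is a list of rows, each an object with "jaw": the opening, from 0 (shut) to 1 (fully open); "linear": the shift along the tool's x, y, z in mm, a list of three; "turn": the turn about the tool's z in degrees. A call has 1 to 12 rows; each row is the pose to reach, as a shift and turn from the pose commanded when the call began, along the tool's axes at that moment; what a row does not reach only later rows make up. A row lasts 1/10 s, in which the tool goes at most 50 mm and 8.59 degrees, less where a joint would pass 70% of its speed; a pose out of reach is approached as far as the arm can. A call with a gripper value outside its range is refused whole. The fingers move at their own pace and stop on an object; the grip force is fixed at half the most. Time passes only in rows, so rows that repeat a pose let the fingers close. It gives the time, the measured TCP pose, the force, the opening and the grip force at its end, in the units of the state.
- robot.get_obs(): the state, without advancing time (a new reading comes with each control period).
- robot.snapshot(name): name is "scene" or "top" or "wrist"; returns a dict with "frame" (420x560x3 uint8, blue, green, red), "depth" (420x560 float32, m along the optical axis (not along the pixel's ray), 0 where there is no reading), "vertical_fov" (degrees; the focal length in pixels is half the picture's height over the tangent of half this angle, whatever the lens; pixels are square), "cx", "cy" (the principal point, pixels), "T" (4x4, takes a point from camera to world coordinates). Camera axes: x right, y down, z forward; pixel columns grow to the right and rows downward; lengths in m; the calibration is good to about 2 mm. A picture is of the moment at which its call begins.
- robot.hand_in(): hands the job in; it is judged then, once.
Trained networks look in a picture, given as the dict that the camera call returned (one of the last four; its "shot" number tells which), for a name from the list of things; names that differ only in an ending like _2 or _b are one class to them, and where a whole thing is asked for, a point or a joint stands for the part that bears it (a point fixed in the world has none). Each returns a list of dicts, best first, with "score" (0 to 1); they miss things now and then, are a little off and sometimes report something else, mostly with a low value. They report only what shows in the picture. A call takes as long as a camera call. They do not tell look-alikes from the thing itself.
- robot.find_in(picture, query): "xyz" ([x, y, z] in m, in the coordinates of the camera as it stood for that picture, good to about 4 mm: the middle of the surface that is visible of it).
- robot.outline_of(picture, query): "mask" (420x560 bool, what is visible of it).
The state is a dict: "t": time; "qpos": joint angles; "qvel": joint speeds; "effort": joint torques, N m; "position": TCP position; "tool_rot": TCP orientation; "force": force on the tool from outside, world axes, zero at the start; "moment": the same for the moment, N m; "opening": finger opening in m; "grasp_force": force on a finger pad.
Only numpy, scipy, OpenCV 4.12 (cv2) and the standard library are available. Lean on these libraries where they do the work, as an engineer would, in place of code of your own. Each camera call takes 0.05 s, during which the arm holds its last target. There are 200 camera calls.

## Working session

There is one attempt and no reset: what is moved stays moved. The work goes in short steps, Python scripts to look and compute and a tool call to move; the robot and the scene stay as the last step left them, time stands still between calls to the robot, and variables do not carry over. Pictures are saved under pics/ and viewed, at most 10 in all, crops included, and the job is handed in when it is done.

Besides the shell and the picture viewer there is one more tool, called in YAML: its name, and indented under it one key for each argument. send_rows: Moves the arm, as the interface text tells. Its arguments: {"type":"object","properties":{"moves":{"type":"array"}},"required":["moves"]}

```bash
mkdir -p pics; ls
cat > h.py <<'E'
import numpy as np,cv2
from station import robot
def K(p):
    f=p['frame'].shape[0]/2/np.tan(np.radians(p['vertical_fov'])/2); return f,p['cx'],p['cy']
def W(p,x): return (p['T']@np.append(x,1))[:3]
def pix(p,x):
    f,cx,cy=K(p); return (round(cx+f*x[0]/x[2]),round(cy+f*x[1]/x[2]))
def cloud(p):
    f,cx,cy=K(p); d=p['depth']; v,u=np.indices(d.shape)
    c=np.stack([(u-cx)/f*d,(v-cy)/f*d,d,np.ones_like(d)],-1); return (c@p['T'].T)[...,:3]
E
python3 - <<'E'
from h import *
print(robot.hold_point_z, {k:np.round(v,3) for k,v in robot.get_obs().items()})
ps=[]
for n in ('top','scene'):
    p=robot.snapshot(n); ps.append(p['frame'].copy()); print(n,np.round(p['T'][:3],2).tolist())
    for q in ('crate','paddle','paddle_blade','paddle_butt','tub','green_a','tape','hatch'):
        try:
            for r in robot.find_in(p,q)[:4]: print(q,round(r['score'],2),pix(p,r['xyz']),np.round(W(p,r['xyz']),3))
        except Exception as e: print(q,e)
    cv2.imwrite(f'pics/{n}.png',p['frame'])
E
```

```text
pics
0.0187 {'t': np.float64(0.0), 'qpos': array([ 1.192,  0.049,  0.098,  1.622, -0.   ,  1.443]), 'qvel': array([ 0.   ,  0.001,  0.001,  0.   , -0.   ,  0.001]), 'effort': array([ 1.0000e-03, -3.3878e+01,  3.2002e+01,  2.0000e-02, -0.0000e+00,
       -0.0000e+00]), 'position': array([0.13 , 0.508, 0.2  ]), 'tool_rot': array([ 0.125,  0.992, -0.001, -0.   ]), 'force': array([ 0.123, -0.471, -0.362]), 'moment': array([-0.011,  0.044, -0.042]), 'grasp_force': np.float64(0.0), 'opening': np.float64(0.086)}
top [[-0.02, -0.99, 0.17, 0.1], [-1.0, 0.01, -0.01, 0.06], [0.01, -0.17, -0.99, 2.02]]
crate 0.68 (302, 186) [ 0.524 -0.08   0.104]
paddle 0.83 (295, 185) [ 0.542 -0.06   0.048]
paddle_blade 0.77 (294, 184) [ 0.546 -0.055  0.045]
paddle_butt 0.55 (296, 184) [ 0.544 -0.062  0.048]
tub 0.89 (203, 150) [0.705 0.32  0.009]
tub 0.83 (187, 211) [0.446 0.384 0.003]
tub 0.63 (191, 273) [0.193 0.365 0.004]
tub 0.56 (119, 219) [0.419 0.661 0.009]
green_a 0.87 (412, 216) [ 0.394 -0.505  0.121]
green_a 0.7 (410, 180) [ 0.537 -0.507  0.119]
green_a 0.45 (350, 185) [ 0.52  -0.269  0.129]
tape 0.66 (351, 185) [ 0.52  -0.271  0.13 ]
hatch 0.62 (302, 186) [ 0.525 -0.082  0.1  ]
scene [[-0.69, 0.55, -0.47, 1.12], [0.73, 0.53, -0.44, 0.69], [0.0, -0.65, -0.76, 1.24]]
crate 0.57 (234, 230) [ 0.553 -0.052  0.102]
paddle 0.65 (224, 231) [ 0.552 -0.109  0.046]
paddle_blade 0.84 (225, 230) [ 0.547 -0.11   0.045]
paddle_butt 0.59 (224, 231) [ 0.55  -0.111  0.046]
tub 0.98 (367, 293) [0.417 0.367 0.042]
tub 0.91 (458, 347) [0.383 0.646 0.042]
tub 0.86 (293, 339) [0.671 0.305 0.033]
tub 0.81 (412, 237) [0.158 0.349 0.052]
green_a 0.68 (178, 144) [ 0.416 -0.501  0.097]
green_a 0.58 (145, 162) [ 0.563 -0.501  0.103]
tape 0.82 (194, 186) [ 0.527 -0.269  0.125]
hatch 0.79 (234, 232) [ 0.558 -0.049  0.099]
```

View pics/top.png

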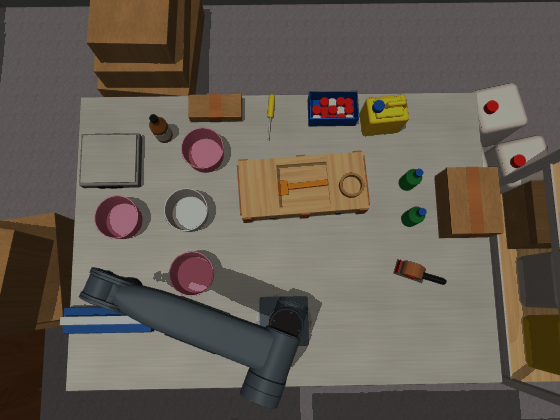

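View pics/scene.png

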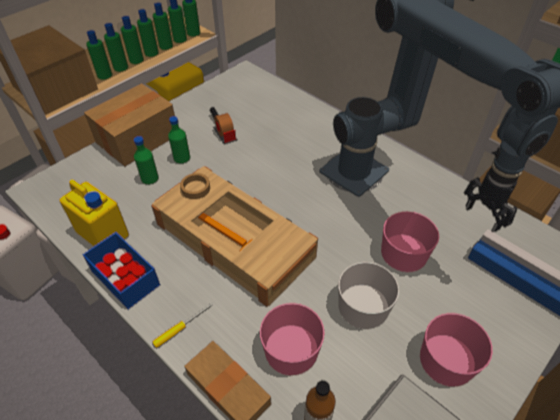

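Tub candidates (top image): pink (203,150), white (187,211), pink (191,273), pink (119,219). The one at (187,211) is white, so it fits. I'll confirm it in a crop and measure it along with the crate and paddle.

Run:
```python
from h import *
p=robot.snapshot('top'); C=cloud(p); f=p['frame'].astype(int)
cv2.imwrite('pics/crop.png',cv2.resize(p['frame'][130:290,80:400],None,fx=2.5,fy=2.5,interpolation=cv2.INTER_CUBIC))
# tub rim
for n,(cx,cy) in {'white':(187,211)}.items():
    m=(abs(C[...,2]-.11)<.01)&(np.hypot(C[...,0]-.44,C[...,1]-.385)<.12)
    q=C[m][:,:2]; A=np.c_[2*q,np.ones(len(q))]; s=np.linalg.lstsq(A,(q**2).sum(1),rcond=None)[0]
    print('tub rim',s[:2],np.sqrt(s[2]+s[:2]@s[:2]),len(q), C[cy,cx])
m=(abs(C[...,2]-.101)<.006)&(abs(C[...,0]-.53)<.16)&(abs(C[...,1]+.09)<.3)
m=cv2.morphologyEx(m.astype(np.uint8),cv2.MORPH_OPEN,np.ones((3,3)))>0
q=C[m][:,:2].astype(np.float32); r=cv2.minAreaRect(q); print('lid',r,len(q))
hsv=cv2.cvtColor(p['frame'],cv2.COLOR_BGR2HSV)
for r in robot.outline_of(p,'paddle')[:1]:
    q=C[r['mask']]; print('paddle',r['score'],len(q),np.median(q,0)); rr=cv2.minAreaRect(q[:,:2].astype(np.float32)); print(rr)
    v=np.linalg.svd(q[:,:2]-q[:,:2].mean(0))[2][0]; print(v, q[:,:2].mean(0))
    for y in np.arange(-.2,.03,.02):
        k=q[abs(q[:,1]-y)<.01]
        if len(k): print(round(y,2),len(k),k[:,0].min().round(3),k[:,0].max().round(3),np.median(k[:,2]).round(3))
```

```text
tub rim [0.43720432 0.37435195] 0.08201081425603093 186 [0.44673675 0.38467871 0.00989665]
lid ((0.5328083038330078, -0.08427295088768005), (0.23542508482933044, 0.5052171945571899), 2.877800703048706) 1367
paddle 0.79 381 [ 0.54165792 -0.05797944  0.04208927]
((0.374153196811676, 0.00966055691242218), (0.18061526119709015, 0.5186681747436523), 60.92445373535156)
[-0.16010667  0.98709972] [ 0.53884569 -0.07030444]
-0.18 29 0.539 0.562 0.047
-0.16 29 0.538 0.56 0.049
-0.14 31 0.537 0.566 0.046
-0.12 27 0.535 0.557 0.047
-0.1 30 0.533 0.553 0.048
-0.08 27 0.531 0.554 0.046
-0.06 29 0.529 0.55 0.046
-0.04 32 0.527 0.554 0.046
-0.02 64 0.506 0.563 0.035
-0.0 70 0.506 0.563 0.035
0.02 12 0.511 0.558 0.034
```

View pics/crop.png

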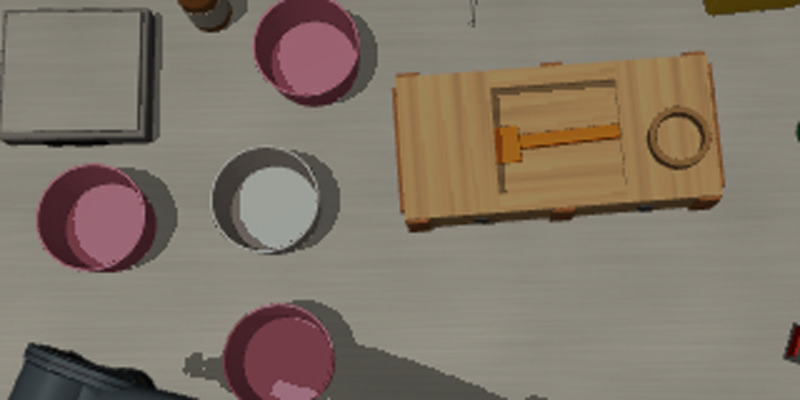

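The crop shows the white tub at (265,200), between the pink ones, so that is the target. I'll go above the handle.

send_rows:
  moves:
    - {"jaw":1,"linear":[-562,-515,0],"turn":70.6}
    - {"jaw":1,"linear":[-562,-515,0],"turn":70.6}
    - {"jaw":1,"linear":[-562,-515,0],"turn":70.6}
    - {"jaw":1,"linear":[-562,-515,0],"turn":70.6}
    - {"jaw":1,"linear":[-562,-515,0],"turn":70.6}
    - {"jaw":1,"linear":[-562,-515,0],"turn":70.6}
    - {"jaw":1,"linear":[-562,-515,0],"turn":70.6}
    - {"jaw":1,"linear":[-562,-515,0],"turn":70.6}
    - {"jaw":1,"linear":[-562,-515,0],"turn":70.6}
    - {"jaw":1,"linear":[-562,-515,0],"turn":70.6}
    - {"jaw":1,"linear":[-562,-515,0],"turn":70.6}
    - {"jaw":1,"linear":[-562,-515,0],"turn":70.6}

```text
t: 2.2
position: [0.4591, 0.0041, 0.2018]
tool_rot: [0.676, 0.737, 0.0, 0.0]
force: [0.3, 1.0, 0.1]
opening: 0.0853
grasp_force: 0.0
```

send_rows:
  moves:
    - {"jaw":1,"linear":[-138,74,0],"turn":0}
    - {"jaw":1,"linear":[-138,74,0],"turn":0}
    - {"jaw":1,"linear":[-138,74,0],"turn":0}
    - {"jaw":1,"linear":[-138,74,0],"turn":0}
    - {"jaw":1,"linear":[-138,74,0],"turn":0}

```text
t: 2.7
position: [0.5441, -0.1261, 0.2004]
tool_rot: [0.676, 0.737, -0.0, -0.001]
force: [0.6, 0.3, 0.1]
opening: 0.0856
grasp_force: 0.0
```

Run:
```python
from h import *
p=robot.snapshot('wrist'); C=cloud(p); o=robot.get_obs(); print(o['position'],o['tool_rot'],o['t'])
cv2.imwrite('pics/w1.png',p['frame'])
hsv=cv2.cvtColor(p['frame'],cv2.COLOR_BGR2HSV); print(np.round(p['T'],3).tolist())
R=robot.outline_of(p,'paddle')
for r in R[:1]:
    q=C[r['mask']&(p['depth']>0)]; q=q[(q[:,2]>.02)&(q[:,2]<.06)]; print(r['score'],len(q),q.min(0),q.max(0))
    for y in np.arange(-.24,.08,.015):
        k=q[abs(q[:,1]-y)<.0075]
        if len(k)>5: print(round(y,3),len(k),np.percentile(k[:,0],[2,98]).round(4),np.median(k[:,2]).round(3))
m=(abs(C[...,2]-.101)<.006)
for n,s in (('row x',0),('y',1)): print(n,C[m][:,s].min(),C[m][:,s].max())
h=(C[...,2]<.06)&(C[...,2]>.015)
print('hatch', np.percentile(C[h],[1,99],axis=0).round(3).tolist())
```

```text
[ 0.54363618 -0.12479109  0.20111225] [ 6.75713949e-01  7.37163416e-01 -6.18328064e-05 -8.67970126e-04] 2.75
[[0.996, 0.081, 0.022, 0.539], [0.084, -0.958, -0.275, -0.057], [-0.001, 0.276, -0.961, 0.374], [0.0, 0.0, 0.0, 1.0]]
0.64 9393 [ 0.50128336 -0.21163398  0.02613809] [0.56630742 0.03281961 0.05085094]
-0.21 30 [0.5429 0.5617] 0.048
-0.195 291 [0.5423 0.5635] 0.048
-0.18 318 [0.5404 0.5623] 0.048
-0.165 322 [0.5399 0.5608] 0.048
-0.15 345 [0.5378 0.5601] 0.048
-0.135 363 [0.5367 0.5599] 0.048
-0.12 378 [0.5331 0.5565] 0.048
-0.105 373 [0.533  0.5547] 0.048
-0.09 385 [0.5321 0.5531] 0.048
-0.075 422 [0.5301 0.5529] 0.048
-0.06 431 [0.5291 0.5514] 0.048
-0.045 449 [0.5267 0.5487] 0.048
-0.03 682 [0.5069 0.5612] 0.037
-0.015 1212 [0.5056 0.5635] 0.036
0.0 1276 [0.5045 0.5631] 0.036
0.015 1323 [0.503  0.5617] 0.036
0.03 793 [0.5028 0.5606] 0.036
row x 0.40986228541099157 0.6591212371860886
y -0.3189908740615649 0.02425060739848104
hatch [[0.426, -0.258, 0.018], [0.806, 0.034, 0.054]]
```

View pics/w1.png

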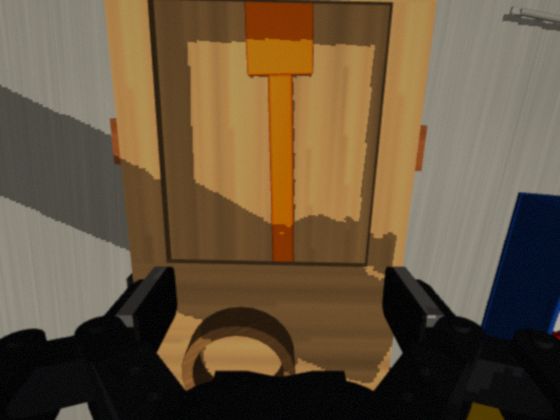

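The wrist view shows the blade at (280,40) and the handle running to (282,260) under the near hatch edge. The tape is at (240,350) and clear of it. I'll descend and grip.

send_rows:
  moves:
    - {"jaw":1,"linear":[0,1.5,50],"turn":-0.8}
    - {"jaw":1,"linear":[0,1.5,100],"turn":-0.8}
    - {"jaw":1,"linear":[0,1.5,140],"turn":-0.8}
    - {"jaw":1,"linear":[0,1.5,160],"turn":-0.8}
    - {"jaw":1,"linear":[0,1.5,168],"turn":-0.8}
    - {"jaw":1,"linear":[0,1.5,169],"turn":-0.8}
    - {"jaw":0,"linear":[0,1.5,169],"turn":-0.8}
    - {"jaw":0,"linear":[0,1.5,169],"turn":-0.8}
    - {"jaw":0,"linear":[0,1.5,169],"turn":-0.8}
    - {"jaw":0,"linear":[0,1.5,169],"turn":-0.8}
    - {"jaw":0,"linear":[0,1.5,169],"turn":-0.8}
    - {"jaw":0,"linear":[0,1.5,169],"turn":-0.8}

```text
t: 4.0
position: [0.5456, -0.1249, 0.0327]
tool_rot: [0.67, 0.742, 0.0, 0.0]
force: [0.3, -0.4, 0.0]
opening: 0.0
grasp_force: 0.0
```

Run:
```python
from h import *
p=robot.snapshot('wrist'); o=robot.get_obs(); print(o['position'],o['opening'],o['grasp_force'],o['force'],o['t'])
cv2.imwrite('pics/w2.png',p['frame'])
```

```text
[ 0.54554081 -0.1248277   0.03255113] -0.00027925250120872287 0.0 [-0.46003731  0.60956303  0.53731293] 4.05
```

View pics/w2.png

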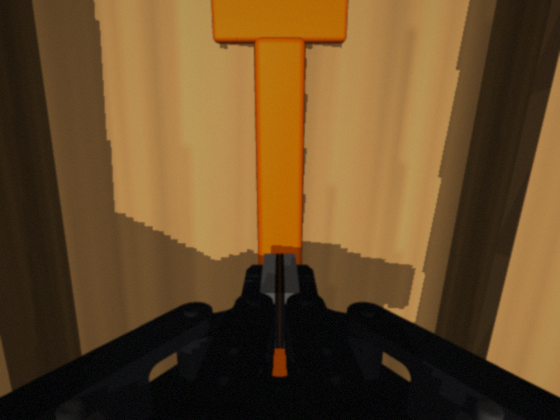

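The shut fingertips sit at (280,265), over the handle instead of around it. I'll check their heights.

Run:
```python
from h import *
p=robot.snapshot('wrist'); C=cloud(p)
for r in (20,150,230,245,252,256,260,264,268,275,285,295,310,340,365):
    print(r,[tuple(C[r,c].round(3).tolist()) for c in (265,272,280,290)])
print(C[200,[150,350,420]].round(3).tolist())
```

```text
20 [(0.529, -0.019, 0.037), (0.532, -0.019, 0.035), (0.535, -0.018, 0.036), (0.54, -0.018, 0.037)]
150 [(0.534, -0.074, 0.049), (0.537, -0.073, 0.05), (0.541, -0.073, 0.049), (0.545, -0.073, 0.048)]
230 [(0.537, -0.112, 0.049), (0.541, -0.111, 0.05), (0.545, -0.111, 0.049), (0.549, -0.111, 0.049)]
245 [(0.538, -0.12, 0.048), (0.541, -0.119, 0.049), (0.545, -0.119, 0.048), (0.55, -0.118, 0.048)]
252 [(0.538, -0.123, 0.048), (0.542, -0.123, 0.048), (0.546, -0.123, 0.048), (0.551, -0.122, 0.048)]
256 [(0.539, -0.115, 0.071), (0.542, -0.115, 0.071), (0.545, -0.115, 0.071), (0.549, -0.114, 0.071)]
260 [(0.539, -0.115, 0.075), (0.542, -0.115, 0.075), (0.545, -0.114, 0.076), (0.549, -0.114, 0.075)]
264 [(0.539, -0.115, 0.08), (0.542, -0.115, 0.079), (0.545, -0.115, 0.079), (0.549, -0.114, 0.079)]
268 [(0.539, -0.115, 0.083), (0.542, -0.115, 0.082), (0.545, -0.115, 0.081), (0.549, -0.114, 0.083)]
275 [(0.539, -0.116, 0.088), (0.542, -0.115, 0.088), (0.545, -0.115, 0.088), (0.549, -0.115, 0.087)]
285 [(0.54, -0.115, 0.096), (0.542, -0.115, 0.096), (0.545, -0.115, 0.096), (0.548, -0.115, 0.095)]
295 [(0.54, -0.114, 0.105), (0.542, -0.116, 0.101), (0.545, -0.116, 0.101), (0.548, -0.113, 0.105)]
310 [(0.54, -0.115, 0.113), (0.542, -0.116, 0.111), (0.545, -0.121, 0.101), (0.548, -0.114, 0.113)]
340 [(0.541, -0.114, 0.128), (0.543, -0.127, 0.11), (0.547, -0.133, 0.101), (0.549, -0.125, 0.112)]
365 [(0.541, -0.121, 0.129), (0.544, -0.134, 0.113), (0.552, -0.188, 0.048), (0.55, -0.133, 0.113)]
[[0.475, -0.109, 0.028], [0.58, -0.098, 0.029], [0.617, -0.094, 0.029]]
```

By depth, the fingertips are really at about z = 0.070, while the reported TCP is 0.033. The reported TCP is about 38 mm too low along the tool axis. I'll reopen, go down 34 mm more with a watch on the force, and close again.

send_rows:
  moves:
    - {"jaw":1,"linear":[0,0,0],"turn":0}
    - {"jaw":1,"linear":[0,0,0],"turn":0}
    - {"jaw":1,"linear":[0,0,0],"turn":0}
    - {"jaw":1,"linear":[0,0,0],"turn":0}
    - {"jaw":1,"linear":[0,0,10],"turn":0}
    - {"jaw":1,"linear":[0,0,20],"turn":0}
    - {"jaw":1,"linear":[0,0,26],"turn":0}
    - {"jaw":1,"linear":[0,0,30],"turn":0}
    - {"jaw":1,"linear":[0,0,32],"turn":0}
    - {"jaw":1,"linear":[0,0,32],"turn":0}

```text
t: 5.1
position: [0.5437, -0.1244, -0.0009]
tool_rot: [0.67, 0.742, -0.001, -0.002]
force: [-2.3, -0.3, -0.5]
opening: 0.0852
grasp_force: 0.0
```

send_rows:
  moves:
    - {"jaw":0,"linear":[0,0,0],"turn":0}
    - {"jaw":0,"linear":[0,0,0],"turn":0}
    - {"jaw":0,"linear":[0,0,0],"turn":0}
    - {"jaw":0,"linear":[0,0,0],"turn":0}
    - {"jaw":0,"linear":[0,0,0],"turn":0}

```text
t: 5.6
position: [0.5464, -0.125, 0.0015]
tool_rot: [0.67, 0.742, 0.0, 0.001]
force: [1.5, 0.2, -1.4]
opening: 0.0203
grasp_force: 62.2
```

Run:
```python
from h import *
p=robot.snapshot('wrist'); C=cloud(p); o=robot.get_obs(); print(o['position'],o['opening'],o['grasp_force'],o['force'],o['t'])
cv2.imwrite('pics/w3.png',p['frame'])
for r in range(200,330,8):
    print(r,[tuple(C[r,c].round(3).tolist()) for c in (250,280,310)])
```

```text
[ 0.54632114 -0.12499078  0.00128345] 0.02004632203057709 62.88639307022095 [-0.02826295  0.30485952  2.30743557] 5.65
200 [(0.531, -0.095, 0.029), (0.543, -0.089, 0.048), (0.557, -0.092, 0.028)]
208 [(0.531, -0.098, 0.029), (0.543, -0.091, 0.049), (0.557, -0.096, 0.028)]
216 [(0.531, -0.102, 0.028), (0.544, -0.095, 0.047), (0.557, -0.099, 0.029)]
224 [(0.532, -0.106, 0.029), (0.544, -0.098, 0.049), (0.558, -0.103, 0.028)]
232 [(0.532, -0.11, 0.028), (0.544, -0.101, 0.049), (0.558, -0.107, 0.028)]
240 [(0.532, -0.113, 0.029), (0.545, -0.105, 0.048), (0.559, -0.111, 0.027)]
248 [(0.532, -0.117, 0.029), (0.545, -0.108, 0.048), (0.559, -0.115, 0.027)]
256 [(0.533, -0.117, 0.039), (0.545, -0.111, 0.049), (0.558, -0.113, 0.041)]
264 [(0.534, -0.116, 0.048), (0.546, -0.114, 0.049), (0.557, -0.113, 0.048)]
272 [(0.534, -0.116, 0.055), (0.546, -0.118, 0.048), (0.557, -0.114, 0.055)]
280 [(0.535, -0.116, 0.061), (0.546, -0.122, 0.048), (0.556, -0.114, 0.062)]
288 [(0.535, -0.117, 0.066), (0.547, -0.125, 0.048), (0.556, -0.114, 0.066)]
296 [(0.536, -0.119, 0.067), (0.547, -0.129, 0.048), (0.556, -0.115, 0.07)]
304 [(0.536, -0.122, 0.068), (0.547, -0.133, 0.048), (0.556, -0.118, 0.07)]
312 [(0.536, -0.124, 0.069), (0.548, -0.135, 0.05), (0.557, -0.121, 0.07)]
320 [(0.536, -0.127, 0.07), (0.548, -0.14, 0.047), (0.557, -0.124, 0.071)]
328 [(0.537, -0.13, 0.07), (0.549, -0.144, 0.048), (0.557, -0.127, 0.071)]
```

View pics/w3.png

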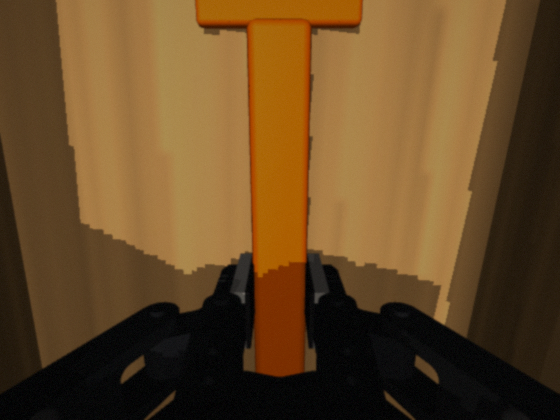

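The handle is gripped between the pads at (280,300) with 63 N. Next I'll lift it slightly and slide it 85 mm bladewards, so the butt comes inside the hatch.

send_rows:
  moves:
    - {"jaw":0,"linear":[0,0,-4],"turn":0}
    - {"jaw":0,"linear":[15,0,-5],"turn":0}
    - {"jaw":0,"linear":[35,0,-5],"turn":0}
    - {"jaw":0,"linear":[55,0,-5],"turn":0}
    - {"jaw":0,"linear":[70,0,-5],"turn":0}
    - {"jaw":0,"linear":[80,0,-5],"turn":0}
    - {"jaw":0,"linear":[84,0,-5],"turn":0}
    - {"jaw":0,"linear":[84,0,-5],"turn":0}

```text
t: 6.45
position: [0.5369, -0.0408, 0.0054]
tool_rot: [0.67, 0.742, -0.0, 0.0]
force: [-0.7, -0.4, -1.9]
opening: 0.0204
grasp_force: 62.2
```

send_rows:
  moves:
    - {"jaw":0,"linear":[0,0,4],"turn":0}
    - {"jaw":1,"linear":[0,0,4],"turn":0}
    - {"jaw":1,"linear":[0,0,4],"turn":0}
    - {"jaw":1,"linear":[0,0,4],"turn":0}
    - {"jaw":1,"linear":[-20,0,4],"turn":0}
    - {"jaw":1,"linear":[-45,0,4],"turn":0}
    - {"jaw":1,"linear":[-62,0,4],"turn":0}
    - {"jaw":1,"linear":[-62,0,4],"turn":0}
    - {"jaw":0,"linear":[-62,0,4],"turn":0}
    - {"jaw":0,"linear":[-62,0,4],"turn":0}
    - {"jaw":0,"linear":[-62,0,4],"turn":0}
    - {"jaw":0,"linear":[-62,0,4],"turn":0}

```text
t: 7.65
position: [0.5436, -0.1022, 0.0017]
tool_rot: [0.67, 0.743, 0.0, 0.0]
force: [-0.1, 1.1, -0.8]
opening: 0.0284
grasp_force: 0.0
```

```bash
cat > pose.py <<'E'
from h import *
def run(name='wrist',save=None):
    p=robot.snapshot(name); C=cloud(p); o=robot.get_obs()
    print('t',round(o['t'],2),o['position'].round(4),'open',round(o['opening'],4),'gf',round(o['grasp_force'],1),'F',o['force'].round(1),'M',o['moment'].round(2))
    hsv=cv2.cvtColor(p['frame'],cv2.COLOR_BGR2HSV)
    m=(hsv[...,0]>7)&(hsv[...,0]<19)&(hsv[...,1]>235)&(hsv[...,2]>60)&(p['depth']>0)
    q=C[m]; q=q[(abs(q[:,0]-o['position'][0])<.12)]
    print(name,len(q))
    if save: cv2.imwrite(save,p['frame'])
    if len(q)<20: return
    for a in np.arange(np.floor(q[:,1].min()*50)/50,q[:,1].max(),.02):
        k=q[abs(q[:,1]-a)<.006]
        if len(k)>8: print(round(a,2),len(k),np.median(k,0).round(4))
    print('y range',np.percentile(q[:,1],[.5,99.5]).round(3))
E
python3 -c "
import pose;pose.run('wrist');pose.run('scene');pose.run('top')"
```

```text
t 7.7 [ 0.5437 -0.1023  0.0019] open 0.0203 gf 56.3 F [-4.5  2.3 16.1] M [ 0.4   0.89 -0.04]
wrist 20530
-0.14 619 [ 0.5465 -0.1372  0.0481]
-0.12 1213 [ 0.5454 -0.1199  0.0482]
-0.1 1393 [ 0.5435 -0.0998  0.0482]
-0.08 1566 [ 0.5414 -0.0799  0.0482]
-0.06 1773 [ 0.5394 -0.0599  0.0482]
-0.04 2020 [ 0.5374 -0.0399  0.0482]
-0.02 2340 [ 0.5353 -0.0199  0.0482]
-0.0 1468 [ 0.5344 -0.0026  0.0482]
y range [-0.14  0.  ]
t 7.75 [ 0.5439 -0.1024  0.0022] open 0.0206 gf 61.7 F [ 0.4 -0.2 -0.5] M [ 0.04  0.05 -0.02]
scene 136
-0.1 9 [ 0.538  -0.0992  0.0463]
-0.08 18 [ 0.546  -0.0804  0.0458]
-0.06 19 [ 0.5432 -0.0607  0.0451]
-0.04 21 [ 0.5407 -0.0385  0.0458]
y range [-0.107 -0.02 ]
t 7.8 [ 0.5438 -0.1025  0.002 ] open 0.0201 gf 62.0 F [ 1.4 -0.   1.3] M [ 0.1   0.13 -0.02]
top 1
```

send_rows:
  moves:
    - {"jaw":0,"linear":[0,0,-10],"turn":0}
    - {"jaw":0,"linear":[0,0,-20],"turn":0}
    - {"jaw":0,"linear":[0,0,-30],"turn":0}
    - {"jaw":0,"linear":[0,0,-38],"turn":0}
    - {"jaw":0,"linear":[0,0,-38],"turn":0}
    - {"jaw":0,"linear":[0,0,-38],"turn":0}

```text
t: 8.4
position: [0.5436, -0.103, 0.04]
tool_rot: [0.67, 0.742, 0.0, 0.0]
force: [0.1, 0.2, -2.1]
opening: 0.0203
grasp_force: 61.7
```

```bash
python3 -c "
import pose;pose.run('wrist')"
```

```text
t 8.45 [ 0.5431 -0.1029  0.0394] open 0.0203 gf 61.7 F [ 0.1  0.  -2.1] M [-0.24 -0.02  0.04]
wrist 20447
-0.14 684 [ 0.5463 -0.1377  0.0864]
-0.12 1259 [ 0.5454 -0.12    0.0863]
-0.1 1381 [ 0.5432 -0.0998  0.0861]
-0.08 1569 [ 0.5413 -0.0799  0.0859]
-0.06 1768 [ 0.5393 -0.0599  0.0858]
-0.04 2009 [ 0.5373 -0.0399  0.0856]
-0.02 2308 [ 0.5353 -0.0199  0.0854]
-0.0 1344 [ 0.5345 -0.0029  0.0852]
y range [-0.14 -0.  ]
```

send_rows:
  moves:
    - {"jaw":0,"linear":[0,0,-5],"turn":0}
    - {"jaw":0,"linear":[0,0,-8],"turn":0}
    - {"jaw":0,"linear":[0,0,-11],"turn":0}
    - {"jaw":0,"linear":[0,0,-14],"turn":0}

```text
t: 8.85
position: [0.5428, -0.1029, 0.0531]
tool_rot: [0.67, 0.742, -0.0, -0.0]
force: [0.7, -0.4, -5.0]
opening: 0.0204
grasp_force: 61.2
```

send_rows:
  moves:
    - {"jaw":0,"linear":[0,0,-3],"turn":0}
    - {"jaw":0,"linear":[0,0,-6],"turn":0}
    - {"jaw":0,"linear":[0,0,-9],"turn":0}

```text
t: 9.15
position: [0.5429, -0.1027, 0.0624]
tool_rot: [0.67, 0.742, -0.0, -0.0]
force: [-0.3, 1.2, -4.4]
opening: 0.0204
grasp_force: 60.9
```

```bash
python3 -c "
import pose;pose.run('wrist')"
```

```text
t 9.2 [ 0.5432 -0.1028  0.063 ] open 0.0202 gf 60.8 F [-0.8  0.3 -4.5] M [-0.35  0.22  0.08]
wrist 20006
-0.14 765 [ 0.5457 -0.1376  0.1123]
-0.12 1363 [ 0.5447 -0.12    0.1103]
-0.1 1452 [ 0.5426 -0.0999  0.108 ]
-0.08 1550 [ 0.5407 -0.0799  0.1056]
-0.06 1687 [ 0.5387 -0.0599  0.1032]
-0.04 1836 [ 0.5367 -0.0399  0.1008]
-0.02 1956 [ 0.5347 -0.0199  0.0985]
-0.0 1721 [ 0.5333 -0.0011  0.0963]
y range [-0.141  0.003]
```

It pivots in the grip at about 2.5 N. I'll keep lifting, then add some travel along the bar.

send_rows:
  moves:
    - {"jaw":0,"linear":[0,0,-4],"turn":0}
    - {"jaw":0,"linear":[0,0,-8],"turn":0}
    - {"jaw":0,"linear":[0,0,-12],"turn":0}
    - {"jaw":0,"linear":[0,0,-16],"turn":0}
    - {"jaw":0,"linear":[0,0,-20],"turn":0}

```text
t: 9.7
position: [0.5434, -0.103, 0.083]
tool_rot: [0.67, 0.742, 0.0, 0.0]
force: [0.5, 0.8, -5.5]
opening: 0.0204
grasp_force: 59.8
```

```bash
python3 -c "
import pose;pose.run('wrist')"
```

```text
t 9.75 [ 0.5438 -0.1032  0.0838] open 0.0204 gf 59.8 F [-1.6  0.1 -4.1] M [-0.52  0.17  0.13]
wrist 19128
-0.14 461 [ 0.5453 -0.1358  0.1375]
-0.12 1540 [ 0.5451 -0.12    0.1329]
-0.1 1537 [ 0.5432 -0.1     0.1273]
-0.08 1565 [ 0.5412 -0.08    0.1216]
-0.06 1574 [ 0.5391 -0.06    0.1159]
-0.04 1582 [ 0.5371 -0.04    0.1102]
-0.02 1588 [ 0.5352 -0.02    0.1046]
-0.0 1589 [0.5332 0.     0.0988]
y range [-0.137  0.008]
```

send_rows:
  moves:
    - {"jaw":0,"linear":[-8,0,-3],"turn":0}
    - {"jaw":0,"linear":[-20,0,-7],"turn":0}
    - {"jaw":0,"linear":[-32,0,-11],"turn":0}
    - {"jaw":0,"linear":[-45,0,-16],"turn":0}
    - {"jaw":0,"linear":[-52,0,-22],"turn":0}
    - {"jaw":0,"linear":[-54,0,-28],"turn":0}
    - {"jaw":0,"linear":[-54,0,-34],"turn":0}

```text
t: 10.45
position: [0.5488, -0.1573, 0.1172]
tool_rot: [0.671, 0.742, -0.0, 0.0]
force: [1.1, -0.1, -4.4]
opening: 0.0204
grasp_force: 59.8
```

```bash
python3 -c "
import pose;pose.run('wrist')"
```

```text
t 10.5 [ 0.5492 -0.1572  0.1182] open 0.0204 gf 59.8 F [-0.3 -0.3 -3.2] M [-0.66  0.18  0.19]
wrist 18779
-0.18 1608 [ 0.551  -0.1801  0.1694]
-0.16 1540 [ 0.5492 -0.16    0.163 ]
-0.14 1566 [ 0.5471 -0.14    0.1566]
-0.12 1530 [ 0.5452 -0.12    0.1502]
-0.1 1513 [ 0.5433 -0.1     0.1438]
-0.08 1501 [ 0.5413 -0.08    0.1374]
-0.06 1491 [ 0.5392 -0.06    0.131 ]
y range [-0.191 -0.045]
```

send_rows:
  moves:
    - {"jaw":0,"linear":[0,0,-6],"turn":0}
    - {"jaw":0,"linear":[0,0,-12],"turn":0}
    - {"jaw":0,"linear":[0,0,-18],"turn":0}
    - {"jaw":0,"linear":[0,0,-24],"turn":0}
    - {"jaw":0,"linear":[0,0,-30],"turn":0}
    - {"jaw":0,"linear":[0,0,-36],"turn":0}
    - {"jaw":0,"linear":[0,0,-42],"turn":0}
    - {"jaw":0,"linear":[0,0,-48],"turn":0}

```text
t: 11.3
position: [0.5488, -0.1567, 0.1651]
tool_rot: [0.67, 0.742, -0.0, 0.0]
force: [0.5, 0.9, -3.9]
opening: 0.0206
grasp_force: 58.9
```

```bash
python3 -c "
import pose;pose.run('wrist');pose.run('scene','pics/s2.png')"
```

```text
t 11.35 [ 0.5494 -0.157   0.1663] open 0.0201 gf 58.8 F [ 0.2 -0.5 -4.5] M [-0.65  0.14  0.02]
wrist 17998
-0.18 1943 [ 0.5509 -0.1799  0.2223]
-0.16 1734 [ 0.5492 -0.1601  0.2107]
-0.14 1587 [ 0.5472 -0.1401  0.199 ]
-0.12 1405 [ 0.5453 -0.1201  0.1874]
-0.1 1265 [ 0.5434 -0.1001  0.1756]
-0.08 1140 [ 0.5413 -0.0801  0.1639]
-0.06 1020 [ 0.5392 -0.0601  0.1522]
-0.04 959 [ 0.537  -0.04    0.1405]
y range [-0.186 -0.028]
t 11.4 [ 0.5493 -0.1572  0.1659] open 0.0203 gf 58.9 F [ 0.4 -1.5 -2.4] M [-0.77  0.05 -0.01]
scene 570
-0.16 12 [ 0.5445 -0.1564  0.2072]
-0.14 34 [ 0.5496 -0.1394  0.197 ]
-0.12 33 [ 0.5492 -0.1195  0.1855]
-0.1 32 [ 0.5472 -0.0995  0.1736]
-0.08 28 [ 0.5431 -0.0809  0.1619]
-0.06 34 [ 0.5418 -0.0594  0.1494]
-0.04 28 [ 0.5396 -0.0395  0.1378]
-0.02 74 [ 0.535  -0.0205  0.1125]
-0.0 78 [ 5.356e-01 -5.000e-04  1.019e-01]
y range [-0.159  0.009]
```

View pics/s2.png

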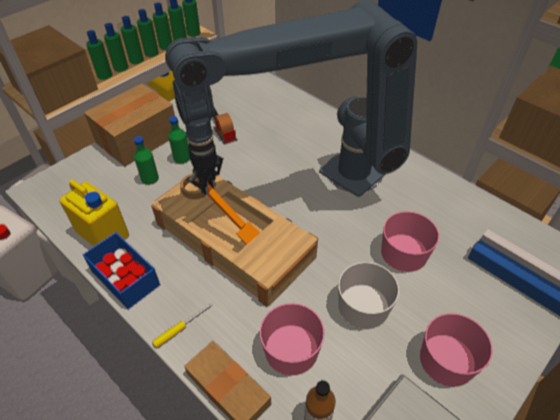

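The paddle stands aslant through the hatch at about 30°: butt near (205,185), blade near (250,232). The tip is still under the lid. I'll draw it out along its own axis and then lift.

send_rows:
  moves:
    - {"jaw":0,"linear":[-8,0,-5],"turn":0}
    - {"jaw":0,"linear":[-18,0,-11],"turn":0}
    - {"jaw":0,"linear":[-28,0,-17],"turn":0}
    - {"jaw":0,"linear":[-38,0,-23],"turn":0}
    - {"jaw":0,"linear":[-48,0,-29],"turn":0}
    - {"jaw":0,"linear":[-58,0,-36],"turn":0}
    - {"jaw":0,"linear":[-66,0,-42],"turn":0}

```text
t: 12.1
position: [0.5558, -0.2235, 0.2076]
tool_rot: [0.671, 0.742, 0.0, 0.001]
force: [-0.3, 0.7, -1.1]
opening: 0.02
grasp_force: 59.1
```

```bash
python3 -c "
import pose;pose.run('wrist');pose.run('scene')"
```

```text
t 12.15 [ 0.5563 -0.225   0.2085] open 0.0203 gf 59.1 F [-0.  -1.6 -1.4] M [-0.35 -0.12  0.  ]
wrist 17797
-0.26 9 [ 0.5569 -0.2542  0.2672]
-0.24 1871 [ 0.5575 -0.2401  0.2605]
-0.22 1648 [ 0.5554 -0.2201  0.2493]
-0.2 1548 [ 0.5535 -0.2     0.2377]
-0.18 1353 [ 0.5515 -0.1801  0.2264]
-0.16 1231 [ 0.5494 -0.1601  0.215 ]
-0.14 1104 [ 0.5475 -0.1401  0.2038]
-0.12 1009 [ 0.5454 -0.1201  0.1923]
-0.1 663 [ 0.5451 -0.1016  0.1812]
y range [-0.253 -0.095]
t 12.2 [ 0.5562 -0.224   0.208 ] open 0.0205 gf 59.0 F [ 0.1 -0.4 -1.4] M [-0.13 -0.05 -0.02]
scene 796
-0.22 22 [ 0.5542 -0.218   0.246 ]
-0.2 30 [ 0.5548 -0.1983  0.2355]
-0.18 30 [ 0.553  -0.1797  0.2239]
-0.16 30 [ 0.553  -0.1603  0.2134]
-0.14 28 [ 0.5522 -0.1397  0.2019]
-0.12 27 [ 0.5498 -0.1196  0.19  ]
-0.1 52 [ 0.5419 -0.0983  0.1747]
-0.08 73 [ 0.5429 -0.0799  0.1521]
-0.06 72 [ 0.5389 -0.0599  0.141 ]
-0.04 68 [ 0.541  -0.04    0.1308]
y range [-0.234 -0.024]
```

The paddle is free, still at 30°. I'll lift 75 mm and carry it to the tub.

send_rows:
  moves:
    - {"jaw":0,"linear":[0,0,-15],"turn":0}
    - {"jaw":0,"linear":[0,0,-40],"turn":0}
    - {"jaw":0,"linear":[0,0,-65],"turn":0}
    - {"jaw":0,"linear":[10,0,-75],"turn":0}
    - {"jaw":0,"linear":[35,-4,-75],"turn":0}
    - {"jaw":0,"linear":[70,-9,-75],"turn":0}
    - {"jaw":0,"linear":[105,-14,-75],"turn":0}
    - {"jaw":0,"linear":[140,-18,-75],"turn":0}
    - {"jaw":0,"linear":[175,-23,-75],"turn":0}
    - {"jaw":0,"linear":[210,-28,-75],"turn":0}
    - {"jaw":0,"linear":[235,-31,-75],"turn":0}
    - {"jaw":0,"linear":[245,-32,-75],"turn":0}

```text
t: 13.4
position: [0.4974, 0.0213, 0.2813]
tool_rot: [0.669, 0.743, 0.0, -0.001]
force: [-0.1, -1.4, -2.5]
opening: 0.0203
grasp_force: 59.1
```

send_rows:
  moves:
    - {"jaw":0,"linear":[10,-1,0],"turn":0}
    - {"jaw":0,"linear":[35,-5,0],"turn":0}
    - {"jaw":0,"linear":[70,-9,0],"turn":0}
    - {"jaw":0,"linear":[105,-14,0],"turn":0}
    - {"jaw":0,"linear":[140,-19,0],"turn":0}
    - {"jaw":0,"linear":[170,-23,0],"turn":0}
    - {"jaw":0,"linear":[190,-25,0],"turn":0}
    - {"jaw":0,"linear":[197,-26,0],"turn":0}
    - {"jaw":0,"linear":[197,-26,0],"turn":0}
    - {"jaw":0,"linear":[197,-26,0],"turn":0}

```text
t: 14.4
position: [0.4532, 0.2106, 0.2813]
tool_rot: [0.671, 0.742, -0.0, 0.0]
force: [0.4, 0.5, -1.7]
opening: 0.0208
grasp_force: 59.1
```

Run:
```python
import pose
from h import *
pose.run('wrist'); pose.run('scene','pics/s3.png'); pose.run('top')
p=robot.snapshot('scene')
for q in ('tub','paddle_blade','paddle_tip'):
    for r in robot.find_in(p,q)[:4]: print(q,round(r['score'],2),pix(p,r['xyz']),np.round(W(p,r['xyz']),3))
C=cloud(p); m=(abs(C[...,2]-.11)<.008)&(np.hypot(C[...,0]-.437,C[...,1]-.374)<.11)
q=C[m][:,:2]; A=np.c_[2*q,np.ones(len(q))]; s=np.linalg.lstsq(A,(q**2).sum(1),rcond=None)[0]
print('tub rim',s[:2],np.sqrt(s[2]+s[:2]@s[:2]),len(q))
```

```text
t 14.45 [0.4533 0.2104 0.2813] open 0.0202 gf 59.1 F [ 0.2  0.1 -2.7] M [-0.19  0.01  0.04]
wrist 17670
0.18 836 [0.455  0.1834 0.3403]
0.2 1805 [0.4545 0.1999 0.331 ]
0.22 1647 [0.4523 0.22   0.3196]
0.24 1478 [0.4503 0.2397 0.3082]
0.26 1290 [0.4482 0.2599 0.2968]
0.28 1171 [0.4462 0.2799 0.2853]
0.3 1048 [0.4442 0.2998 0.2741]
0.32 956 [0.4422 0.32   0.2625]
0.34 269 [0.4533 0.3377 0.2347]
y range [0.181 0.339]
t 14.5 [0.4533 0.2104 0.2814] open 0.0205 gf 59.1 F [-0.4 -0.3 -1.9] M [-0.15 -0.07 -0.02]
scene 965
0.22 30 [0.4516 0.2207 0.3155]
0.24 35 [0.4539 0.2402 0.3059]
0.26 43 [0.4543 0.2601 0.2931]
0.28 37 [0.452  0.2798 0.2828]
0.3 41 [0.4471 0.3004 0.2709]
0.32 37 [0.4471 0.3205 0.2609]
0.34 82 [0.4407 0.3411 0.2346]
0.36 91 [0.4412 0.3597 0.2238]
0.38 90 [0.4357 0.3801 0.2129]
0.4 88 [0.4365 0.4003 0.2014]
y range [0.216 0.412]
t 14.55 [0.4533 0.2105 0.2815] open 0.0203 gf 59.1 F [ 0.5  0.3 -1.8] M [-0.17  0.03  0.03]
top 5
tub 0.89 (367, 298) [0.425 0.372 0.034]
tub 0.73 (292, 340) [0.671 0.304 0.03 ]
tub 0.6 (457, 347) [0.384 0.646 0.041]
tub 0.24 (362, 257) [0.451 0.343 0.232]
paddle_blade 0.95 (363, 257) [0.448 0.344 0.231]
paddle_tip 0.91 (364, 257) [0.446 0.346 0.233]
paddle_tip 0.64 (178, 144) [ 0.416 -0.503  0.095]
tub rim [0.43830173 0.37501183] 0.08220962997034527 290
```

View pics/s3.png

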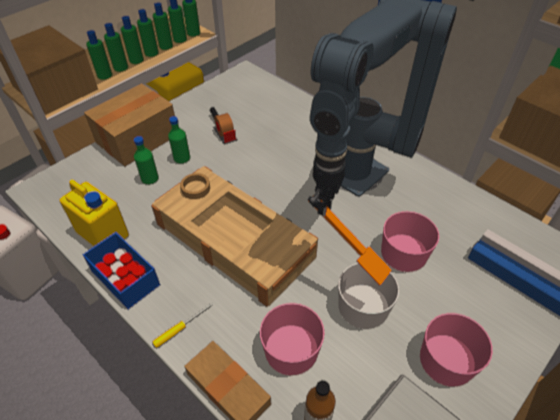

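The blade at (372,265) is centred over the white tub: blade middle about (0.438, 0.374), tub axis (0.438, 0.375). The lowest point is about z = 0.185. The arm is still, so I'm handing in.

```bash
python3 -c "
from station import robot
print(robot.hand_in())"
```

```text
the job is handed in; nothing more can be done
None
```

I drew the paddle out of the crate end first and handed the job in with it held still, its blade centred over the white tub to within a few millimetres and its lowest point about 75 mm above the rim; the hand-in returned no verdict.

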